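Size a turning blank on the taper gauge and sort it

TASK

Size the glued-up turning blank on the taper gauge: stand it in the wide end of the slot, keep it flat along the straight fence, and slide it towards the narrow end, pushing the steel follower ahead of it, until it wedges snugly between fence and taper bar - a firm push, never jammed hard. Only the blank may move the follower; read which zone its nose stopped in (one, two or three studs, divided by the two scribed lines), take the blank out, leave the follower where it stopped, and stand the blank upright in the tray pocket with the same number of studs (on a line, either neighbour will do). Leave everything else on the bench where it is.

Things in the scene. Friction and masses are not known exactly. Their poses are not given: they have to be found in the camera images.
- blank_mid (a point): Centre of the blank's light core, 45 mm above its underside. The blank is a square-edged wooden block 90 mm tall, standing on end, two timbers glued: a light core (32 mm along x, 16 mm along y, bare face at y = -8 mm) and on its +y face a dark facing of equal width and height. Facing thickness is not told: both together are 18 to 26 mm thick along y. 50 to 80 g. Grip across the 32 mm near the top.
- blank: The same blank, origin at the centre of the light core's underside; x, y, z as at its centre.
- slot_mouth (a point): Wide end of the gauge's slot: on top of the bed (12 mm above the bench), on the fence's face. x runs along the fence to the narrow end, y across the slot from fence to taper bar, z up. The bed reaches 35 mm out in front of it. About 5 to 8 N of push along x wedges the blank in the slot.
- fence: The gauge's straight aluminium fence, face at y = 0 of the slot, body 25 mm wide on the -y side, from slot x = 0 to 235 mm, 30 mm high (top 42 mm above the bench). Origin and axes as the gauge's.
- taper_bar: The gauge's tapered aluminium bar, as high as the fence. Its face runs from slot y = 40 mm at x = 0 to y = 15 mm at x = 150 mm, so the slot narrows 1 mm in every 6; a blank t mm thick, flat on the fence, stops with its leading face near x = 6 (40 - t) mm, or up to 5 mm deeper under the push. Origin under the middle of that face, x along it.
- gauge: The whole gauge, screwed to the bench: plywood bed 270 by 118 by 12 mm. Origin on the bench under the fence's face at slot x = 100 mm, axes as the slot. Two black lines on top of the taper bar, at slot x = 102 and 118 mm, part its zones: one black stud (x below 102, thick blanks), two studs (102 to 118), three studs (above 118, thin blanks).
- follower_nose (a point): Middle of the follower's nose, the flat end of its tongue (slot y = 3 to 11 mm, 4 to 28 mm above the bed) that the blank's leading face pushes; 15 mm above the bed, x, y, z as the slot. The saddle begins 44 mm beyond the nose and stands to 50 mm above the bench, its brass knob 62 mm beyond the nose to 56 mm.
- follower: The steel follower: a saddle on the fence with a tongue in the slot ahead of the blank and a thin pointer blade in line with its nose over the taper bar. Slides along the slot with about 1.2 N of friction and stays where it is left; its nose starts at slot x = 60 to 75 mm and can go to 140 mm. Origin at bench height under its nose, on the fence's face; axes as the slot.
- pocket_one (a point): Centre of the floor (6 mm above the bench) of the one-stud pocket, for thick blanks, in the fixed wooden tray: 242 by 100 mm, walls 41 mm high and 8 mm thick, three pockets in a row along its x, each 70 mm (x) by 84 mm (y), with one, two or three black studs on both side rims.
- pocket_two (a point): Centre of the floor of the middle, two-stud pocket, 78 mm from the first.
- pocket_three (a point): Centre of the floor of the three-stud pocket, for thin blanks, 78 mm beyond the middle one.
- round_blank: Bystander: dark round blank standing on end, 34 mm across, 60 mm tall; origin under its centre.
- finial: Bystander: small turned light-wood finial standing, 32 mm foot, 62 mm tall; origin under its centre.
- bowl: Bystander: turned wooden bowl, 150 mm across, 58 mm high; origin under its centre.
- wax_tin: Bystander: low metal tin with a white lid, 72 mm across, 45 mm high; origin under its centre.
- chuck_key: Bystander: steel T-handled chuck key lying down, 110 mm long, 11 mm high.
- sanding_block: Bystander: cork sanding block 95 by 55 by 30 mm; origin under its centre.
- gouge: Bystander: turning tool with a dark wooden handle, 300 mm long, lying along the far side.

How it is judged:
On the way:
1. the blank, upright and in line with the fence and low in the slot, has pushed the follower up to where it wedges, and is pressed by fence and taper bar alike (contact force between blank and taper_bar above 2 N and contact force between blank and fence above 2 N and x of blank_mid in the frame of follower_nose above -0.0185 m and z of blank_mid in the frame of slot_mouth below 0.058 m and angle between the x axis of blank and the x axis of gauge, either way round below 0.05 rad and angle between blank's own z axis and vertical below 0.06 rad), for 0.3 s.
At the end, for the whole second after the job is handed in: The blank stands upright (within 6 degrees), released and at rest, on the floor of the tray pocket whose number of studs is that of the zone in which the follower's nose stopped (pushed there by the blank; within 2.5 mm of a line either neighbour counts) (angle between blank's own z axis and vertical below 0.1 rad and linear speed of blank below 0.02 m/s and contact force between blank and the fingers below 0.1 N and x of follower_nose in the frame of slot_mouth above 0.08 m and ((x of follower_nose in the frame of slot_mouth below 0.1045 m and distance between blank and pocket_one below 0.042 m and z of blank in the frame of pocket_one below 0.004 m) or (x of follower_nose in the frame of slot_mouth between 0.0995 and 0.1205 m and distance between blank and pocket_two below 0.042 m and z of blank in the frame of pocket_two below 0.004 m) or (x of follower_nose in the frame of slot_mouth above 0.1155 m and distance between blank and pocket_three below 0.042 m and z of blank in the frame of pocket_three below 0.004 m))); the robot touches nothing.
It fails at once if the blank jammed hard: more than 25 N against the taper bar (contact force between blank and taper_bar above 25 N).
It fails at once if the blank pressed against the fence with more than 25 N (contact force between blank and fence above 25 N).
It fails at once if the follower moved by the robot instead of the blank (contact force between any of the arm, the fingers and follower above 0.5 N).
It fails at once if a bystander moved more than 30 mm (distance of any of round_blank, finial, bowl, wax_tin, chuck_key, sanding_block, gouge from where it was at the start of the episode above 0.03 m).
It also fails if it takes over 59 s, if anything falls off the work surface, if the arm or the gripper's body presses on something with over 40 N, if the wrist force passes 120 N, or if a joint passes its speed limit or range.

ROBOT

A 6-joint arm with a two-finger parallel gripper is mounted at the origin on the work surface. World frame = base frame: x ahead of the robot, y to its left, z up, the work surface at z = 0. Lengths are in m, angles in rad, forces in N, time in s.
With the tool pointing down it reaches from about 0.425 to 0.95 m from the base axis. Payload 3.5 kg.
Tool frame: the origin (TCP) lies at the very end of the fingers, on their centre line; the grasp point (between the pads) lies 19 mm behind it (ctrl.grip_point_offset is the distance from the TCP to the grasp point, in m); z points along the fingers, y is the line along which they close (so a half turn about z gives the same grasp; the last joint's range is limited). The gripper opens to 85 mm and grips with 20 to 120 N. Pads are 22 mm wide; open, the fingers measure 114 mm over their backs; the gripper's body (76 mm by 85 mm) begins 54 mm behind the grasp point. The pads swing forward as they close: fully open they stand 13 mm farther back than shut.
Start: joints at [-1.264, 0.286, 1.577, -0, 1.279, -0.15], TCP at [0.298, -0.606, 0.231] pointing down, gripper open.
Joint ranges: [-2.77, 2.77], [-0.9, 2.22], [0.21, 2.48], [-1.53, 4.67], [0.24, 2.81], [-2.84, 2.84]. Speed limits (rad/s): [2.79, 2.79, 3.14, 3.14, 3.14, 3.14].

INTERFACE

Orientations are given as a unit quaternion [x, y, z, w].
In Python, from plant import telemetry, vision, ctrl gives the robot as it stands.
- The arm moves only by the tool arm_command, never from a script. Its argument "series" is one flat list of numbers, 7 for each row, row after row: the shift along the tool's x, y, z in cm, then the turn, a rotation vector about the tool's x, y, z in degrees, then the closure, from 0 (fully open) to 1 (shut). A call has 1 to 10 rows; each row is the pose to reach, as a shift and turn from the pose commanded when the call began, along the tool's axes at that moment; what a row does not reach only later rows make up. A row lasts 1/12 s, in which the tool goes at most 41.7 mm and 7.16 degrees, less where a joint would pass 70% of its speed; a pose out of reach is approached as far as the arm can. A call with a gripper value outside its range is refused whole. The fingers move at their own pace and stop on an object; "force" is the grip in N (left out, the last holds). Time passes only in rows, so rows that repeat a pose let the fingers close. It gives the time, the measured TCP pose, the force, the opening and the grip force at its end, in the units of the state.
- telemetry.get_state(): the state, without advancing time (a new reading comes with each control period).
- vision.read_camera(name): name is "side" or "top" or "wrist"; returns a dict with "color" (480x640x3 uint8, blue, green, red), "K" (3x3 intrinsics, pixels), "rvec" (rotation vector, rad) and "tvec" (3), from world to camera coordinates, as OpenCV has them; the wrist camera has in their place "T_tool_cam" (4x4, takes a point from camera to tool coordinates, whose origin is the TCP and whose axes are the flange's). Camera axes: x right, y down, z forward; pixel columns grow to the right and rows downward; lengths in m; the calibration is good to about 2 mm. A picture is of the moment at which its call begins: read the wrist's pose just before it. There is no depth.
- ctrl.sign_off(): hands the job in; it is judged then, once.
The state is a dict: "time": time; "qpos": joint angles; "dq": joint speeds; "joint_efforts": joint torques, N m; "eef_pos": TCP position; "tcp_rot": TCP orientation; "contact_force": force on the tool from outside, world axes, zero at the start; "wrist_torque": the same for the moment, N m; "opening": opening from 0.0 (shut) to 1.0 (fully open); "finger_force": force on a finger pad.
Only numpy, scipy, OpenCV 4.12 (cv2) and the standard library are available. Lean on these libraries where they do the work, as an engineer would, in place of code of your own. Each camera call takes 0.05 s, during which the arm holds its last target. There are 200 camera calls.

## Working session

There is one attempt and no reset: what is moved stays moved. The work goes in short steps, Python scripts to look and compute and a tool call to move; the robot and the scene stay as the last step left them, time stands still between calls to the robot, and variables do not carry over. Pictures are saved under pics/ and viewed, at most 10 in all, crops included, and the job is handed in when it is done.

Besides the shell and the picture viewer there is one more tool, called after "Emit:" by a JSON object that holds its "fn" and its "kwargs", one argument or row to a line. arm_command: Moves the arm, as the interface text tells. Its arguments: {"type":"object","properties":{"series":{"type":"array","items":{"type":"number"}},"force":{"type":"number"}},"required":["series"]}

```bash
mkdir -p pics; ls; python3 - <<'E'
from plant import telemetry, vision, ctrl
import cv2
s=telemetry.get_state();print(s)
for n in("top","side"):
    r=vision.read_camera(n);cv2.imwrite(f"pics/{n}0.png",r["color"]);print(n,r["K"],r["rvec"],r["tvec"])
r=vision.read_camera("wrist");print(r["T_tool_cam"],r["K"])
E
```

```text
pics
{'time': 0.0, 'qpos': array([-1.26400980e+00,  2.87206878e-01,  1.57819186e+00, -2.54421764e-05,
        1.27855007e+00, -1.50028504e-01]), 'dq': array([ 1.22005098e-03, -3.81665847e-04, -3.27597773e-04, -3.96379822e-05,
        1.67091719e-03, -1.60883652e-03]), 'joint_efforts': array([-5.10315749e-04, -4.05983806e+01, -2.92623907e+01, -1.07672797e-04,
        5.77607731e-03,  2.07012767e-07]), 'eef_pos': array([ 0.29754161, -0.60515599,  0.22991163]), 'tcp_rot': array([ 9.74026702e-01,  2.26430113e-01, -1.04381894e-04, -1.17350553e-03]), 'contact_force': array([-0.44362536,  0.32645281, -0.35915161]), 'wrist_torque': array([ 0.02969841, -0.00095503, -0.00710916]), 'finger_force': 0.0, 'opening': 0.9982259821701228}
top [[507.33809279   0.         318.1157617 ]
 [  0.         507.33809279 247.18056783]
 [  0.           0.           1.        ]] [ 2.17252075 -2.1195868   0.16460551] [-0.01220013  0.58000774  1.35919106]
side [[499.12747578   0.         320.72123587]
 [  0.         499.12747578 237.50401543]
 [  0.           0.           1.        ]] [ 0.01058693  2.95425517 -1.0640985 ] [0.56160515 0.03027787 1.13563673]
[[-1.96625084e-07 -9.53972234e-01 -2.99894943e-01  7.61810809e-02]
 [ 9.99999979e-01  6.06783855e-05 -1.93674889e-04  8.54592125e-04]
 [ 2.02957608e-04 -2.99894937e-01  9.53972214e-01 -1.42452530e-01]
 [ 0.00000000e+00  0.00000000e+00  0.00000000e+00  1.00000000e+00]] [[364.44270225   0.         321.80320477]
 [  0.         364.44270225 236.12115544]
 [  0.           0.           1.        ]]
```

View pics/top0.png

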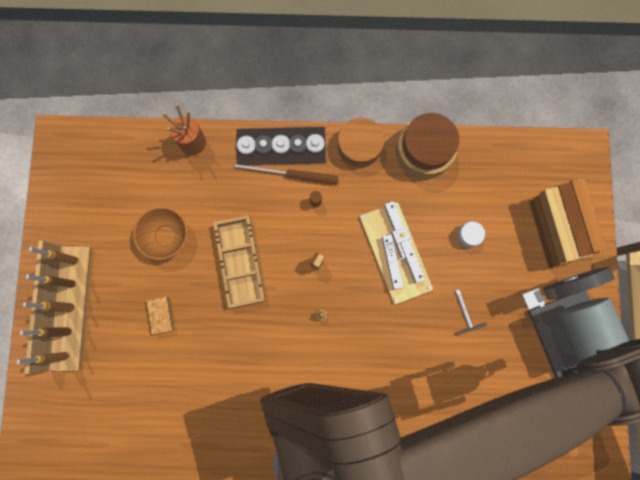

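View pics/side0.png

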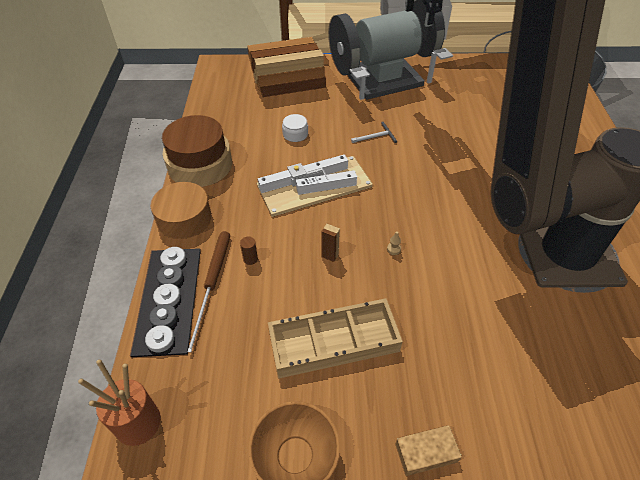

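Top: blank near (317,261), gauge around (397,250), tray around (238,262), finial (320,315), round blank (316,199). Side: blank (330,243), tray (335,338), gauge (315,180). I'll zoom in on these.

```bash
cat > h.py <<'E'
import cv2,numpy as np
from scipy.spatial.transform import Rotation as R
from plant import telemetry, vision, ctrl
def pose():
    s=telemetry.get_state();T=np.eye(4);T[:3,:3]=R.from_quat(s["tcp_rot"]).as_matrix();T[:3,3]=s["eef_pos"];return T
def cam(n):
    T=pose() if n=="wrist" else None
    r=vision.read_camera(n)
    if n=="wrist": C=T@r["T_tool_cam"]
    else:
        M=np.eye(4);M[:3,:3]=cv2.Rodrigues(r["rvec"])[0];M[:3,3]=np.ravel(r["tvec"]);C=np.linalg.inv(M)
    return r["color"],r["K"],C
def ray(K,C,uv,z):
    d=C[:3,:3]@np.linalg.solve(K,[uv[0],uv[1],1.]);return C[:3,3]+d*(z-C[2,3])/d[2]
def proj(K,C,p):
    q=C[:3,:3].T@(np.array(p)-C[:3,3]);q=K@q;return q[:2]/q[2]
E
python3 - <<'E'
from h import *
a=cv2.imread("pics/top0.png");b=cv2.imread("pics/side0.png")
A=cv2.resize(a[195:310,350:440],None,fx=5,fy=5,interpolation=cv2.INTER_CUBIC)   # 450x575
B=cv2.resize(a[210:310,205:275],None,fx=4,fy=4,interpolation=cv2.INTER_CUBIC) #280x400
D=cv2.resize(a[240:280,300:335],None,fx=4,fy=4,interpolation=cv2.INTER_CUBIC) #140x160
o=np.zeros((575,740,3),np.uint8);o[:575,:450]=A;o[:400,455:735]=B;o[405:565,455:595]=D
cv2.imwrite("pics/zoom.png",o)
_,K,C=cam("top")
for n,uv,z in[("blank",(317,261),.09),("finial",(320,315),.05),("round",(316,199),.06),("tray TL",(214,221),.041),("tray BR",(263,301),.041)]:
    print(n,ray(K,C,uv,z).round(3))
E
```

```text
blank [0.536 0.004 0.09 ]
finial [ 0.394 -0.007  0.05 ]
round [0.712 0.011 0.06 ]
tray TL [0.647 0.294 0.041]
tray BR [0.429 0.149 0.041]
```

View pics/zoom.png

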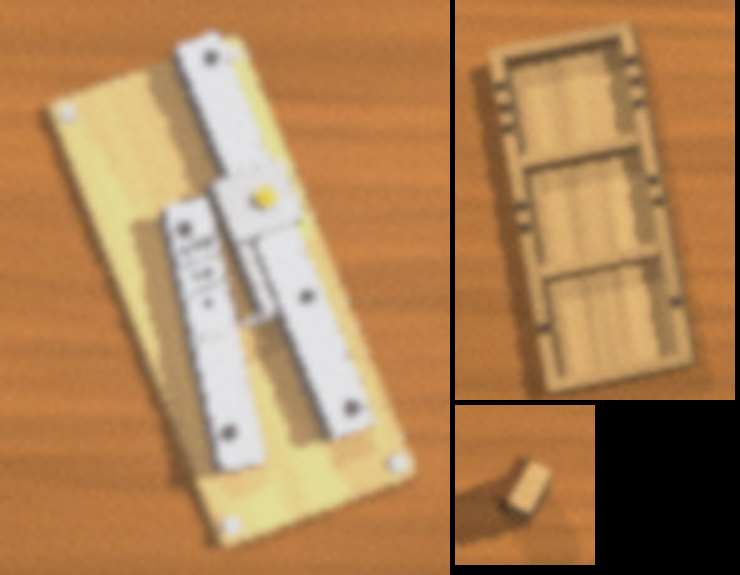

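```bash
cat >> h.py <<'E'
def delta(p,yaw,T=None):
    "shift cm and rotvec deg in tool axes to reach p with tool pointing straight down, tool x at yaw (deg)"
    T=pose() if T is None else T
    a=np.radians(yaw);c,s=np.cos(a),np.sin(a)
    G=np.array([[c,s,0],[s,-c,0],[0,0,-1.]])
    d=T[:3,:3].T@(np.array(p)-T[:3,3])*100; r=R.from_matrix(T[:3,:3].T@G).as_rotvec(degrees=True)
    print("shift",d.round(2),"rot",r.round(2),"tool-x yaw",np.degrees(np.arctan2(T[1,0],T[0,0])).round(2),"pos",T[:3,3].round(4))
E
python3 -c "
from h import *
delta((.54,-.03,.25),61)"
```

```text
shift [ 47.13 -40.95  -1.89] rot [ -0.08  -0.04 -34.83] tool-x yaw 26.17 pos [ 0.2976 -0.6054  0.2304]
```

Emit:
{"fn": "arm_command", "kwargs": {
  "series": [31,-27,-1.3,0,0,0,0,31,-27,-1.3,0,0,0,0,31,-27,-1.3,0,0,0,0,31,-27,-1.3,0,0,0,0,31,-27,-1.3,0,0,0,0,31,-27,-1.3,0,0,0,0,31,-27,-1.3,0,0,0,0,31,-27,-1.3,0,0,0,0,31,-27,-1.3,0,0,0,0,31,-27,-1.3,0,0,0,0],
  "force": 30
}}

```text
time: 1.03
eef_pos: [0.4573, -0.2242, 0.2445]
tcp_rot: [0.974, 0.227, 0.0, -0.0]
contact_force: [0.6, -1.2, 0.1]
opening: 0.999
finger_force: 0.0
```

```bash
python3 -c "
from h import *
delta((.54,-.03,.25),61)"
```

```text
shift [ 16.   -13.78  -0.55] rot [ 1.00e-02 -2.00e-02 -3.48e+01] tool-x yaw 26.2 pos [ 0.4573 -0.2242  0.2445]
```

Emit:
{"fn": "arm_command", "kwargs": {
  "series": [16,-13.8,-0.5,0,0,-35,0,16,-13.8,-0.5,0,0,-35,0,16,-13.8,-0.5,0,0,-35,0,16,-13.8,-0.5,0,0,-35,0,16,-13.8,-0.5,0,0,-35,0,16,-13.8,-0.5,0,0,-35,0,16,-13.8,-0.5,0,0,-35,0,16,-13.8,-0.5,0,0,-35,0]
}}

```text
time: 1.7
eef_pos: [0.5393, -0.0323, 0.249]
tcp_rot: [0.861, 0.509, -0.0, 0.0]
contact_force: [-0.3, -0.8, -1.0]
opening: 1.003
finger_force: 0.0
```

```bash
python3 - <<'E'
from h import *
im,K,C=cam("wrist");cv2.imwrite("pics/w1.png",im);np.savez("w1.npz",K=K,C=C);delta((.54,-.03,.25),61)
E
```

```text
shift [ 0.3  -0.08 -0.1 ] rot [-0.03  0.04  0.11] tool-x yaw 61.11 pos [ 0.5392 -0.033   0.249 ]
```

View pics/w1.png

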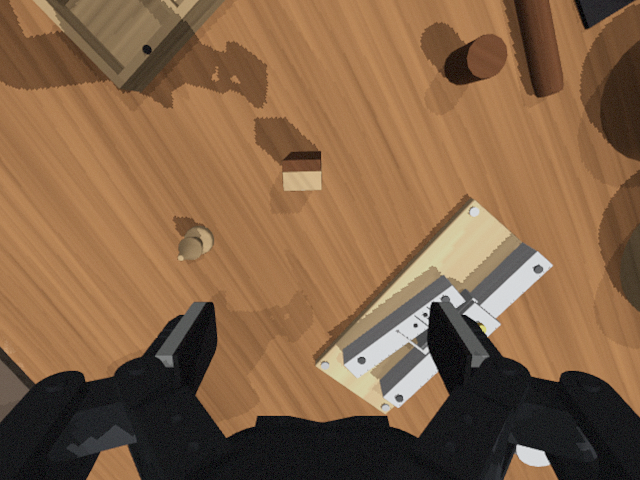

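Wrist view: the blank's light top is at (283–321, 172–191) with the dark facing above it. The gauge's fence runs (392,405)→(545,262), with the mouth end at lower left and the taper bar at (347,372)→(450,285).

```bash
python3 - <<'E'
from h import *
im=cv2.imread("pics/w1.png");d=np.load("w1.npz");K,C=d["K"],d["C"]
hsv=cv2.cvtColor(im,cv2.COLOR_BGR2HSV)
# blank light top
sub=im[165:200,270:335];g=sub.astype(int)
m=((g[...,0]>105)&(g[...,2]>190)).astype(np.uint8)
n,l,s,c=cv2.connectedComponentsWithStats(m);i=1+np.argmax(s[1:,4]);print(s[i])
cnt=max(cv2.findContours((l==i).astype(np.uint8),0,2)[0],key=cv2.contourArea)
bx=cv2.boxPoints(cv2.minAreaRect(cnt))+[270,165];print(bx)
W=np.array([ray(K,C,p,.09) for p in bx]);print(W.round(4),[np.linalg.norm(W[i]-W[i-1]).round(4) for i in range(4)])
print(im[150:200:2,302].tolist())
# gauge metal mask
w=((hsv[...,1]<40)&(hsv[...,2]>150)).astype(np.uint8)
w[:240]=0;w[:,:330]=0;w[412:]=0
o=im.copy();
cs=cv2.findContours(w,0,2)[0]
for q in cs:
    if cv2.contourArea(q)>150: cv2.drawContours(o,[q],-1,(0,0,255),1)
cv2.imwrite("pics/gz.png",cv2.resize(o[240:415,335:560],None,fx=3.4,fy=3.4,interpolation=cv2.INTER_NEAREST))
E
```

```text
[ 13   7  38  19 666]
[[283. 172.]
 [320. 172.]
 [320. 190.]
 [283. 190.]]
[[ 5.291e-01  1.460e-02  9.000e-02]
 [ 5.557e-01 -1.000e-04  9.000e-02]
 [ 5.485e-01 -1.310e-02  9.000e-02]
 [ 5.215e-01  1.800e-03  9.000e-02]] [np.float64(0.0149), np.float64(0.0304), np.float64(0.0149), np.float64(0.0309)]
[[47, 74, 111], [23, 32, 49], [21, 28, 51], [15, 24, 48], [21, 35, 52], [47, 67, 104], [50, 71, 115], [49, 72, 113], [52, 77, 115], [49, 74, 115], [47, 70, 112], [136, 177, 205], [129, 171, 199], [131, 171, 198], [133, 174, 202], [136, 179, 206], [142, 185, 211], [138, 179, 209], [133, 176, 204], [135, 173, 203], [134, 162, 184], [67, 101, 146], [68, 106, 148], [71, 109, 150], [68, 106, 152]]
```

View pics/gz.png

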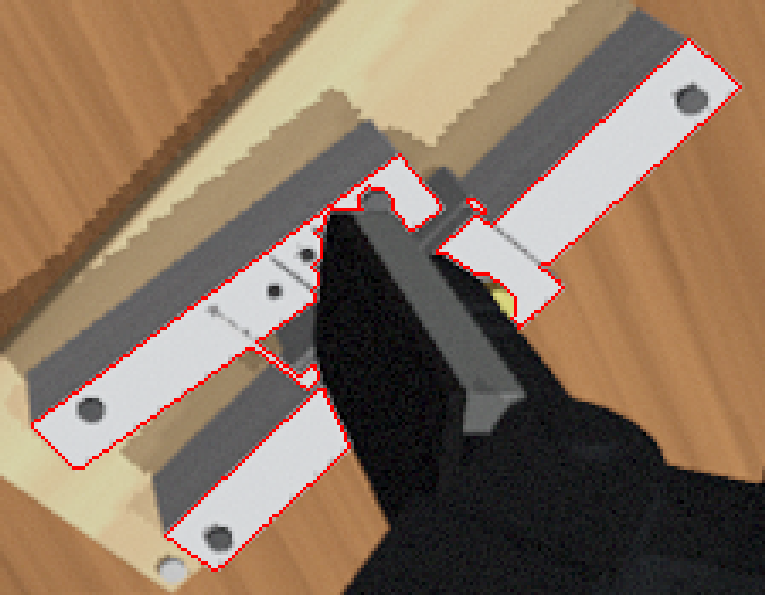

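```bash
python3 - <<'E'
from h import *
d=np.load("w1.npz");K,C=d["K"],d["C"]
f=lambda u,v,z=.042: ray(K,C,(335+u/3.4,240+v/3.4),z)
a,b,o2,o1=f(165,535),f(688,38),f(741,87),f(216,571)
for p,q in((a,b),(o1,o2)): e=q-p;print(p.round(4),q.round(4),np.linalg.norm(e).round(4),np.degrees(np.arctan2(e[1],e[0])).round(2))
print("width",np.linalg.norm(a-o1),np.linalg.norm(b-o2))
# top camera
_,Kt,Ct=cam("top"); g=lambda u,v:ray(Kt,Ct,(350+u/5,195+v/5),.042)
p,q=g(330,437),g(178,48);e=q-p;print("top",p.round(4),q.round(4),np.linalg.norm(e).round(4),np.degrees(np.arctan2(e[1],e[0])).round(2))
t1,t2=f(78,468),f(441,207);e=t2-t1;print("taper",t1,t2,np.degrees(np.arctan2(e[1],e[0])))
# facing thickness along image col 302
print(ray(K,C,(302,159.5),.09),ray(K,C,(302,171),.09),ray(K,C,(302,190.5),.09))
delta((.541,.005,.054),61.1)
E
```

```text
[ 0.4911 -0.2701  0.042 ] [ 0.7076 -0.1822  0.042 ] 0.2337 22.1
[ 0.4999 -0.2924  0.042 ] [ 0.7165 -0.2051  0.042 ] 0.2335 21.94
width 0.023938703289531404 0.024599315563196444
top [ 0.4895 -0.2685  0.042 ] [ 0.7058 -0.1842  0.042 ] 0.2322 21.31
taper [ 0.47743297 -0.23125717  0.042     ] [ 0.62153847 -0.19903318  0.042     ] 12.604767275807987
[0.54776427 0.01583338 0.09      ] [0.54315757 0.00777295 0.09      ] [ 0.5351447  -0.00624728  0.09      ]
shift [ 3.46 -1.69 19.51] rot [-0.02  0.03 -0.04] tool-x yaw 61.06 pos [ 0.5392 -0.0335  0.2491]
```

Emit:
{"fn": "arm_command", "kwargs": {
  "series": [3.5,-1.7,6,0,0,0,0,3.5,-1.7,10,0,0,0,0,3.5,-1.7,13,0,0,0,0,3.5,-1.7,16,0,0,0,0,3.5,-1.7,18,0,0,0,0,3.5,-1.7,19.5,0,0,0,0,3.5,-1.7,19.5,0,0,0,0,3.5,-1.7,19.5,0,0,0,0],
  "force": 40
}}

```text
time: 2.47
eef_pos: [0.5409, 0.0052, 0.0537]
tcp_rot: [0.862, 0.508, -0.001, -0.001]
contact_force: [-0.0, -0.8, -0.2]
opening: 1.001
finger_force: 0.0
```

Emit:
{"fn": "arm_command", "kwargs": {
  "series": [0,0,0,0,0,0,1,0,0,0,0,0,0,1,0,0,0,0,0,0,1,0,0,0,0,0,0,1,0,0,0,0,0,0,1,0,0,0,0,0,0,1,0,0,0,0,0,0,1,0,0,0,0,0,0,1,0,0,0,0,0,0,1,0,0,0,0,0,0,1],
  "force": 40
}}

```text
time: 3.3
eef_pos: [0.5425, 0.0065, 0.0556]
tcp_rot: [0.861, 0.509, 0.001, 0.001]
contact_force: [-1.0, 0.5, 6.2]
opening: 0.371
finger_force: 40.0
```

```bash
python3 - <<'E'
from h import *
s=telemetry.get_state();print(s["contact_force"],s["opening"],s["finger_force"])
im,K,C=cam("wrist");cv2.imwrite("pics/w2.png",im);np.savez("w2.npz",K=K,C=C)
u=np.array([np.cos(np.radians(22)),np.sin(np.radians(22))]);v=np.array([-u[1],u[0]])
M=np.array([.4908,-.2698]);p=M+u*.0
delta((.541,.005,.18),112)
E
```

```text
[-0.96315951  0.52374004  6.24231112] 0.37101419427098364 39.99213147908449
shift [ -0.19  -0.03 -12.44] rot [ 1.000e-01  2.000e-02 -5.081e+01] tool-x yaw 61.19 pos [0.5424 0.0065 0.0556]
```

View pics/w2.png

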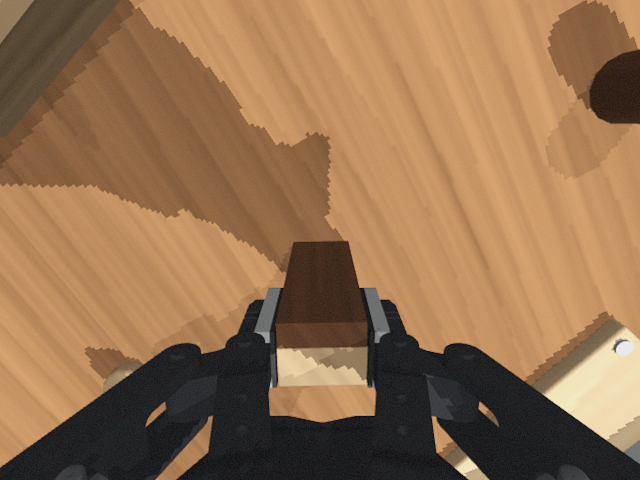

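```bash
cat >> h.py <<'E'
def slot(x,y,z=0,yaw=22.0,M=(.4908,-.2698)):
    a=np.radians(yaw);return np.array([M[0]+x*np.cos(a)-y*np.sin(a),M[1]+x*np.sin(a)+y*np.cos(a),z])
E
python3 - <<'E'
from h import *
d=np.load("w2.npz");K,C=d["K"],d["C"];T=pose()
for uv in((322,386.5),(322,347),(322,322.5),(276.5,386),(368.5,386)): print((T[:3,:3].T@(ray(K,C,uv,.09)-T[:3,3])).round(4))
E
```

```text
[-0.0145  0.0005 -0.0344]
[ 0.0019  0.0005 -0.0344]
[ 0.0114  0.0005 -0.0344]
[-0.0142 -0.0158 -0.0344]
[-0.0143  0.0171 -0.0344]
```

Emit:
{"fn": "arm_command", "kwargs": {
  "series": [0,0,-4,0,0,0,1,0,0,-8,0,0,0,1,0,0,-12.4,0,0,-7,1,0,0,-12.4,0,0,-14,1,0,0,-12.4,0,0,-21,1,0,0,-12.4,0,0,-28,1,0,0,-12.4,0,0,-35,1,0,0,-12.4,0,0,-42,1,0,0,-12.4,0,0,-49,1,0,0,-12.4,0,0,-50.8,1]
}}

```text
time: 4.18
eef_pos: [0.5411, 0.0068, 0.1776]
tcp_rot: [0.557, 0.83, -0.0, -0.001]
contact_force: [-0.3, -0.2, -0.8]
opening: 0.363
finger_force: 40.0
```

```bash
python3 - <<'E'
from h import *
delta(slot(.018,.0165,.18),112)
print(telemetry.get_state()["contact_force"])
E
```

```text
shift [-22.05 -13.32  -0.24] rot [-0.06 -0.04  0.25] tool-x yaw 112.25 pos [0.5411 0.0068 0.1776]
[-0.25923191 -0.2216814  -0.82727252]
```

Emit:
{"fn": "arm_command", "kwargs": {
  "series": [-21.85,-13.3,-0.2,0,0,0,1,-21.85,-13.3,-0.2,0,0,0,1,-21.85,-13.3,-0.2,0,0,0,1,-21.85,-13.3,-0.2,0,0,0,1,-21.85,-13.3,-0.2,0,0,0,1,-21.85,-13.3,-0.2,0,0,0,1,-21.85,-13.3,-0.2,0,0,0,1,-21.85,-13.3,-0.2,0,0,0,1,-21.85,-13.3,-0.2,0,0,0,1]
}}

```text
time: 4.93
eef_pos: [0.4996, -0.2455, 0.1796]
tcp_rot: [0.56, 0.829, 0.0, -0.001]
contact_force: [-0.2, 0.3, -0.8]
opening: 0.368
finger_force: 40.0
```

```bash
python3 - <<'E'
from h import *
delta(slot(.018,.0185,.18),112)
im,K,C=cam("wrist");cv2.imwrite("pics/w3.png",im);np.savez("w3.npz",K=K,C=C,T=pose())
E
```

```text
shift [-0.08  0.07 -0.04] rot [-0.02 -0.1  -0.09] tool-x yaw 111.91 pos [ 0.4996 -0.2455  0.1796]
```

View pics/w3.png

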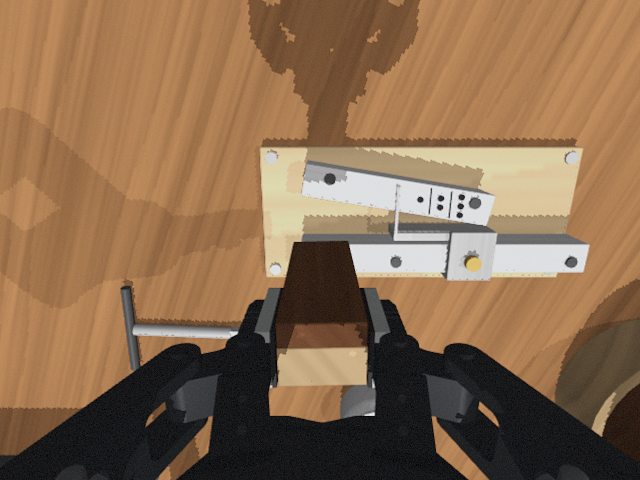

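The fence's face edge is at about row 244 (columns 365–445 and 500–588), the follower nose at column ~395, and the taper bar's wide end at column ~304. Next I'll check the yaw and offsets from here.

```bash
python3 - <<'E'
from h import *
d=np.load("w3.npz");K,C,T=d["K"],d["C"],d["T"];im=cv2.cvtColor(cv2.imread("pics/w3.png"),cv2.COLOR_BGR2GRAY).astype(float)
P=[]
for u in list(range(365,386))+list(range(404,440))+list(range(502,575)):
    c=cv2.GaussianBlur(im,(3,3),0)[230:258,u];g=np.diff(c);i=np.argmax(g)
    if 0<i<len(g)-1: w=g[i-1:i+2];P.append((u,230.5+i+(w[2]-w[0])/2/(2*w[1]-w[0]-w[2]+1e-9)))
W=np.array([ray(K,C,p,.042) for p in P]);
vx,vy,x0,y0=cv2.fitLine(W[:,:2].astype(np.float32),cv2.DIST_HUBER,0,.001,.001).ravel()
if vx<0:vx,vy=-vx,-vy
print("yaw",np.degrees(np.arctan2(vy,vx)),"pt",x0,y0)
n=np.array([-vy,vx]);print("face offset from slot() origin line:",n@(np.array([x0,y0])-slot(0,0)[:2]), "TCP dist", n@(T[:2,3]-[x0,y0]))
for nm,uv,z in(("fence far end",(588,244),.042),("taper near low corner",(303,193),.042),("nose/pointer",(397.5,232),.040),("line1",(431,190),.042),("line2",(450,193),.042)):
    q=ray(K,C,uv,z)[:2]-slot(0,0)[:2];print(nm,q@[vx,vy],q@n)
E
```

```text
yaw 21.890945 pt 0.62456495 -0.21510701
face offset from slot() origin line: 0.0008762832437553547 TCP dist 0.019086594018272795
fence far end 0.23255131867459577 0.0007547923328476702
taper near low corner 0.0021456444286749744 0.0424502539573018
nose/pointer 0.07793563791257838 0.010255856798094074
line1 0.10134065141036858 0.04482961185538724
line2 0.11630459483941216 0.04248641305739234
```

Emit:
{"fn": "arm_command", "kwargs": {
  "series": [0,0,3,0,0,0,1,0,0,6,0,0,0,1,0,0,7.5,0,0,0,1,0,0,8.5,0,0,0,1,0,0,9.5,0,0,0,1,0,0,10.5,0,0,0,1,0,0,11,0,0,0,1,0,0,11,0,0,0,1,0,0,11,0,0,0,1]
}}

```text
time: 5.73
eef_pos: [0.5004, -0.246, 0.0708]
tcp_rot: [0.559, 0.829, 0.0, 0.0]
contact_force: [-0.4, -0.1, -0.3]
opening: 0.366
finger_force: 40.0
```

Emit:
{"fn": "arm_command", "kwargs": {
  "series": [-0.1,0,0,0,0,0,1,-0.2,0,0,0,0,0,1,-0.3,0,0,0,0,0,1,-0.3,0,0,0,0,0,1,-0.3,0,0,0,0,0,1]
}}

```text
time: 6.15
eef_pos: [0.5013, -0.2489, 0.0707]
tcp_rot: [0.559, 0.829, -0.0, 0.0]
contact_force: [-0.1, -0.7, -1.0]
opening: 0.369
finger_force: 40.1
```

```bash
cat >> h.py <<'E'
def st():
    s=telemetry.get_state();T=pose();p=T[:3,3];a=np.radians(21.9);u=np.array([np.cos(a),np.sin(a)]);n=np.array([-u[1],u[0]])
    q=p[:2]-slot(0,.0009)[:2];f=s["contact_force"];print("slot x,y mm",(q@u*1e3).round(2),(q@n*1e3).round(2),"z",(p[2]*1e3).round(1),"F along,across,z",(f[:2]@u).round(2),(f[:2]@n).round(2),f[2].round(2),"t",s["time"],"yaw",np.degrees(np.arctan2(T[1,0],T[0,0])).round(2),"tau",s["wrist_torque"].round(2))
E
python3 -c "
from h import *
st()"
```

```text
slot x,y mm 17.53 14.57 z 70.7 F along,across,z -0.39 -0.6 -0.97 t 6.15 yaw 111.97 tau [-0.    0.03  0.03]
```

Emit:
{"fn": "arm_command", "kwargs": {
  "series": [-0.05,0,0,0,0,0,1,-0.1,0,0,0,0,0,1,-0.1,0,0,0,0,0,1]
}}

```text
time: 6.4
eef_pos: [0.5013, -0.2492, 0.0703]
tcp_rot: [0.56, 0.829, 0.0, -0.001]
contact_force: [-1.1, 1.5, 0.4]
opening: 0.372
finger_force: 40.1
```

```bash
python3 -c "
from h import *
st()"
```

```text
slot x,y mm 17.43 14.3 z 70.3 F along,across,z -0.41 1.83 0.4 t 6.4 yaw 111.95 tau [ 0.33  0.14 -0.04]
```

Emit:
{"fn": "arm_command", "kwargs": {
  "series": [0,0.6,0,0,0,0,1,0,1.2,0,0,0,0,1,0,1.8,0,0,0,0,1,0,2.4,0,0,0,0,1,0,3,0,0,0,0,1,0,3.6,0,0,0,0,1,0,4,0,0,0,0,1,0,4.4,0,0,0,0,1,0,4.6,0,0,0,0,1,0,4.6,0,0,0,0,1]
}}

```text
time: 7.23
eef_pos: [0.5443, -0.2319, 0.0701]
tcp_rot: [0.559, 0.829, 0.0, -0.0]
contact_force: [-1.5, 1.9, -0.5]
opening: 0.371
finger_force: 40.1
```

```bash
python3 -c "
from h import *
st()"
```

```text
slot x,y mm 63.76 14.29 z 70.1 F along,across,z -0.7 2.37 -0.51 t 7.2333 yaw 111.98 tau [ 0.4   0.38 -0.05]
```

Emit:
{"fn": "arm_command", "kwargs": {
  "series": [0,0.1,0,0,0,0,1,0,0.2,0,0,0,0,1,0,0.3,0,0,0,0,1,0,0.4,0,0,0,0,1,0,0.5,0,0,0,0,1,0,0.5,0,0,0,0,1]
}}

```text
time: 7.73
eef_pos: [0.5486, -0.2302, 0.0701]
tcp_rot: [0.559, 0.829, 0.0, -0.0]
contact_force: [-3.6, 3.2, -0.7]
opening: 0.369
finger_force: 40.1
```

```bash
python3 -c "
from h import *
st()"
```

```text
slot x,y mm 68.44 14.27 z 70.1 F along,across,z -2.17 4.28 -0.67 t 7.7333 yaw 111.97 tau [ 0.39  0.74 -0.11]
```

Emit:
{"fn": "arm_command", "kwargs": {
  "series": [0,0.1,0,0,0,0,1,0,0.2,0,0,0,0,1,0,0.3,0,0,0,0,1,0,0.3,0,0,0,0,1]
}}

```text
time: 8.07
eef_pos: [0.5503, -0.2295, 0.07]
tcp_rot: [0.559, 0.829, -0.001, -0.002]
contact_force: [-7.4, 1.0, 0.8]
opening: 0.367
finger_force: 40.3
```

```bash
python3 -c "
from h import *
st()"
```

```text
slot x,y mm 70.27 14.27 z 70.0 F along,across,z -6.47 3.71 0.84 t 8.0667 yaw 111.99 tau [ 0.13  1.43 -0.16]
```

Emit:
{"fn": "arm_command", "kwargs": {
  "series": [0,0.05,0,0,0,0,1,0,0.05,0,0,0,0,1,0,0.05,0,0,0,0,1,0,0.05,0,0,0,0,1,0,0.05,0,0,0,0,1]
}}

```text
time: 8.48
eef_pos: [0.5504, -0.2295, 0.07]
tcp_rot: [0.559, 0.829, -0.001, -0.002]
contact_force: [-7.6, -0.0, 0.4]
opening: 0.367
finger_force: 40.3
```

```bash
python3 - <<'E'
from h import *
st()
im,K,C=cam("wrist");np.savez("w4.npz",K=K,C=C,T=pose())
cv2.imwrite("pics/w4.png",im)
E
```

```text
slot x,y mm 70.36 14.28 z 70.0 F along,across,z -7.08 2.82 0.39 t 8.4833 yaw 111.99 tau [ 0.02  1.57 -0.16]
```

View pics/w4.png

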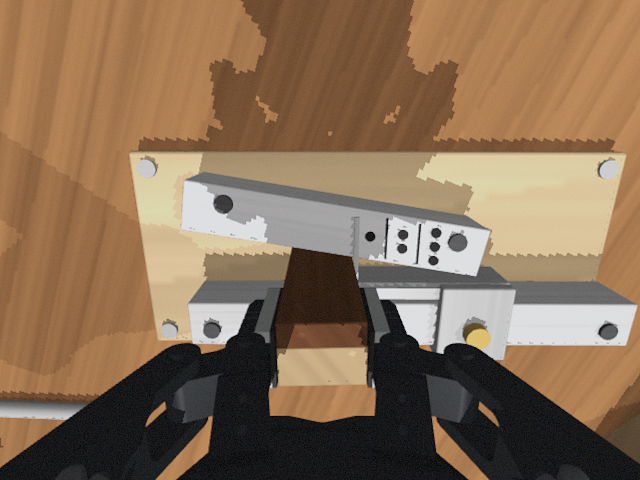

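The pointer is at column ~355, well before the first line at ~387, so this is zone one. I'll push slightly more, hold, and then back out.

Emit:
{"fn": "arm_command", "kwargs": {
  "series": [0,0.04,0,0,0,0,1,0,0.04,0,0,0,0,1,0,0.04,0,0,0,0,1,0,0.04,0,0,0,0,1,0,0.04,0,0,0,0,1,0,0.04,0,0,0,0,1]
}}

```text
time: 9.03
eef_pos: [0.5506, -0.2295, 0.07]
tcp_rot: [0.559, 0.829, -0.002, -0.002]
contact_force: [-8.4, 0.5, 0.9]
opening: 0.366
finger_force: 40.3
```

Emit:
{"fn": "arm_command", "kwargs": {
  "series": [0,-0.2,0,0,0,0,1,0,-0.4,0,0,0,0,1,0,-0.8,0,0,0,0,1,0,-1.4,0,0,0,0,1,0.2,-2.0,0,0,0,0,1,0.3,-3,0,0,0,0,1,0.3,-4,0,0,0,0,1,0.3,-4,0,0,0,0,1]
}}

```text
time: 9.7
eef_pos: [0.5131, -0.2424, 0.0706]
tcp_rot: [0.56, 0.829, -0.001, 0.001]
contact_force: [-0.2, -0.5, -0.1]
opening: 0.37
finger_force: 40.4
```

```bash
python3 - <<'E'
from h import *
st()
g=lambda u,v:ray(K,C,(205+(u-455)/4,210+v/4),.041)
_,K,C=cam("top")
# tray outer rim corners in zoom: TL(490,52) TR(632,25) BR(693,360) BL(548,392)
P=[g(*q) for q in((490,52),(632,25),(693,360),(548,392))]
print(np.round(P,4),[np.linalg.norm(P[i]-P[i-1]).round(3) for i in range(4)])
c=sum(P)/4;e=(P[0]+P[1]-P[2]-P[3])[:2];e/=np.linalg.norm(e);a=np.degrees(np.arctan2(e[1],e[0]))
p1=c[:2]-.078*e;print("centre",c,"yaw",a,"pocket1",p1)
delta((p1[0],p1[1],.18),a+90)
E
```

```text
slot x,y mm 30.88 16.17 z 70.6 F along,across,z -0.4 -0.33 -0.15 t 9.7 yaw 111.93 tau [ 0.   -0.02  0.03]
[[0.6412 0.2943 0.041 ]
 [0.6629 0.1964 0.041 ]
 [0.4313 0.1446 0.041 ]
 [0.4073 0.2421 0.041 ]] [np.float64(0.24), np.float64(0.1), np.float64(0.237), np.float64(0.1)]
centre [0.53569425 0.21936664 0.041     ] yaw 12.590874273296002 pocket1 [0.45957004 0.20236359]
shift [ 43.25  11.56 -10.99] rot [0.04 0.09 9.31] tool-x yaw 111.9 pos [ 0.5137 -0.2422  0.0707]
```

Emit:
{"fn": "arm_command", "kwargs": {
  "series": [0,0,-4,0,0,0,1,0,0,-8,0,0,0,1,3,1,-11,0,0,4,1,7,2,-11,0,0,9.3,1,11,3,-11,0,0,9.3,1,15,4,-11,0,0,9.3,1,19,5,-11,0,0,9.3,1,23,6,-11,0,0,9.3,1,27,7,-11,0,0,9.3,1,30,8,-11,0,0,9.3,1]
}}

```text
time: 10.58
eef_pos: [0.4755, 0.0694, 0.1808]
tcp_rot: [0.624, 0.781, 0.001, 0.001]
contact_force: [0.3, -0.2, 0.1]
opening: 0.369
finger_force: 40.6
```

```bash
python3 -c "
from h import *
delta((.4594,.205,.18),102.6)"
```

```text
shift [13.59  1.41  0.08] rot [0.1  0.01 0.11] tool-x yaw 102.71 pos [0.4755 0.0694 0.1808]
```

Emit:
{"fn": "arm_command", "kwargs": {
  "series": [4,0.5,0,0,0,0,1,8,1,0,0,0,0,1,11,1.4,0,0,0,0,1,13.6,1.4,0,0,0,0,1,13.6,1.4,0,0,0,0,1,13.6,1.4,0,0,0,0,1]
}}

```text
time: 11.08
eef_pos: [0.46, 0.2037, 0.1806]
tcp_rot: [0.624, 0.782, 0.0, 0.001]
contact_force: [0.1, 0.4, -0.2]
opening: 0.373
finger_force: 40.6
```

```bash
python3 - <<'E'
from h import *
delta((.4594,.205,.065),102.6)
im,K,C=cam("wrist");cv2.imwrite("pics/w5.png",im)
E
```

```text
shift [ 0.15 -0.05 11.56] rot [0.07 0.03 0.24] tool-x yaw 102.84 pos [0.46   0.2037 0.1806]
```

View pics/w5.png

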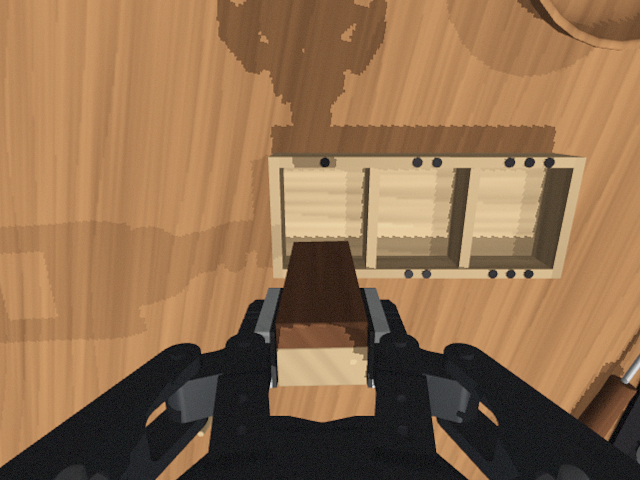

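The blank is held over the one-stud pocket (columns 282–367, single stud at (325,162)) and aligned. I'll lower it.

Emit:
{"fn": "arm_command", "kwargs": {
  "series": [0.1,0,4,0,0,0,1,0.1,0,7.5,0,0,0,1,0.1,0,9.5,0,0,0,1,0.1,0,10.7,0,0,0,1,0.1,0,11.3,0,0,0,1,0.1,0,11.5,0,0,0,1,0.1,0,11.7,0,0,0,1,0.1,0,11.8,0,0,0,1,0.1,0,11.8,0,0,0,1]
}}

```text
time: 11.88
eef_pos: [0.4609, 0.2038, 0.0636]
tcp_rot: [0.625, 0.781, 0.001, 0.001]
contact_force: [-0.3, 0.2, -0.7]
opening: 0.371
finger_force: 40.6
```

```bash
python3 -c "
from h import *
st()"
```

```text
slot x,y mm 148.87 449.71 z 63.6 F along,across,z -0.14 0.31 -0.74 t 11.8833 yaw 102.66 tau [ 0.01 -0.03  0.  ]
```

Emit:
{"fn": "arm_command", "kwargs": {
  "series": [0,0,0.1,0,0,0,1,0,0,0.2,0,0,0,1,0,0,0.2,0,0,0,1,0,0,0.2,0,0,0,1]
}}

```text
time: 12.22
eef_pos: [0.461, 0.204, 0.0635]
tcp_rot: [0.625, 0.781, 0.0, 0.001]
contact_force: [-5.4, -1.4, 11.1]
opening: 0.371
finger_force: 42.0
```

Emit:
{"fn": "arm_command", "kwargs": {
  "series": [0,0,-0.15,0,0,0,1,0,0,-0.15,0,0,0,0.5,0,0,-0.15,0,0,0,0,0,0,-0.15,0,0,0,0,0,0,-0.15,0,0,0,0,0,0,-0.15,0,0,0,0,0,0,-0.15,0,0,0,0,0,0,-0.15,0,0,0,0,0,0,-0.15,0,0,0,0]
}}

```text
time: 12.97
eef_pos: [0.4597, 0.2037, 0.0617]
tcp_rot: [0.625, 0.781, -0.0, -0.0]
contact_force: [1.2, -0.3, 0.0]
opening: 1.0
finger_force: 0.0
```

Emit:
{"fn": "arm_command", "kwargs": {
  "series": [0,0,-1,0,0,0,0,0,0,-3,0,0,0,0,0,0,-6,0,0,0,0,0,0,-9,0,0,0,0,0,0,-12,0,0,0,0,-4,0,-14,0,0,0,0,-8,0,-14,0,0,0,0,-8,0,-14,0,0,0,0,-8,0,-14,0,0,0,0]
}}

```text
time: 13.72
eef_pos: [0.478, 0.1241, 0.2031]
tcp_rot: [0.626, 0.78, 0.001, 0.001]
contact_force: [-1.0, 0.2, 0.4]
opening: 0.998
finger_force: 0.0
```

```bash
python3 - <<'E'
from h import *
im,K,C=cam("wrist");s,_,_=cam("side")
o=np.zeros((480,640,3),np.uint8);o[:,:]=im;o[300:480,0:260]=cv2.resize(s[295:385,260:410],(260,180));o[300:480,380:640]=cv2.resize(s[145:220,250:380],(260,180))
cv2.imwrite("pics/w6.png",o)
E
```

```text
(no output)
```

View pics/w6.png

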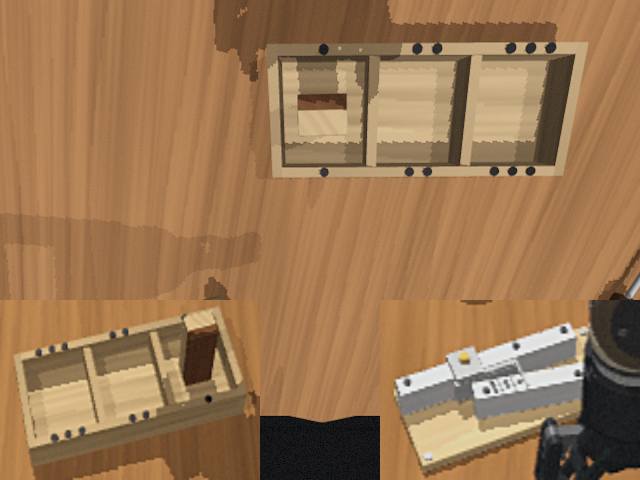

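The blank stands upright and released in the one-stud pocket (298–347, 94–135), and the follower is still at the wedge point in zone one.

```bash
python3 -c "
from plant import ctrl
print(ctrl.sign_off())"
```

```text
the job is handed in; nothing more can be done
None
```

The blank wedged in the slot under about 8 N of push with the follower's nose in zone one, about 88 mm along by estimate. It now stands upright and released in the one-stud pocket, the follower is where it stopped, and the job was handed in after about 14 s, with no verdict returned.

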